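# Shut the modeller's chest

## Robot

A 6-joint arm with a two-finger parallel gripper is mounted at the origin on the work surface. World frame = base frame: x ahead of the robot, y to its left, z up, the work surface at z = 0. Lengths are in m, angles in rad, forces in N, time in s.
With the tool pointing down it reaches from about 0.375 to 0.975 m from the base axis. Payload 3.8 kg.
Tool frame: the origin (TCP) lies at the very end of the fingers, on their centre line; the grasp point (between the pads) lies 19 mm behind it; y points along the fingers, x is the direction in which the jaws open and shut, and the axes are right-handed (so a half turn about y gives the same grasp; the last joint's range is limited). The gripper opens to 88 mm and grips with 3 to 60 N. Pads are 18 mm wide; open, the fingers measure 123 mm over their backs; the gripper's body (75 mm by 187 mm) begins 45 mm behind the grasp point.
Start: joints at [1.299, 0.264, 1.604, -0, 1.274, -0.037], TCP at [0.157, 0.656, 0.239] pointing down, gripper open.
Joint ranges: [-2.63, 2.63], [-0.94, 2.18], [0.31, 2.57], [-1.31, 4.45], [0, 2.66], [-2.55, 2.55]. Speed limits (rad/s): [2.57, 2.57, 3.14, 3.14, 3.14, 3.14].

## Interface

Orientations are given as a 3x3 rotation matrix whose columns are the frame's x, y, z axes.
In Python, from rig import monitor, eyes, order gives the robot as it stands. The module is installed in compiled form; this text tells all that it offers.
- The arm moves only by the shell command python3 -m pendant 'ROWS' [FORCE]. ROWS is JSON, a list of rows, each a list of 5 numbers: the opening in per cent of the stroke, from 0 (shut) to 100 (fully open), then the shift along the tool's x, y, z in mm, then the turn about the tool's y in rad. A call has 1 to 5 rows; each row is the pose to reach, as a shift and turn from the pose measured when the call began, along the tool's axes at that moment; what a row does not reach only later rows make up. A row lasts 1/10 s, in which the tool goes at most 50 mm and 8.59 degrees, less where a joint would pass 70% of its speed; a pose out of reach is approached as far as the arm can. A call with a gripper value outside its range is refused whole. The fingers move at their own pace and stop on an object; FORCE is the grip in N (left out, the last holds). Time passes only in rows, so rows that repeat a pose let the fingers close. It gives the time, the measured TCP pose, the force and the opening at its end, in the units of the state.
- monitor.get_state(): the state, without advancing time (a new reading comes with each control period).
- eyes.camera(name): name is "scene" or "top" or "wrist"; returns the picture (420x560x3 uint8, red, green, blue); there is no depth.
- eyes.camera_info(name): a dict with "K" (3x3 intrinsics, pixels), "T" (4x4, takes a point from camera to world coordinates). Camera axes: x right, y down, z forward; pixel columns grow to the right and rows downward; lengths in m; the calibration is good to about 2 mm. A picture is of the moment at which its call begins: read the wrist's pose just before it. camera_info takes no time and is no camera call; for the wrist camera it gives the pose at the moment of the call.
- order.sign_off(): hands the job in, once; it reports no verdict.
Trained networks look in the newest picture that a camera, given by its name, has taken for a name from the list of things; names that differ only in an ending like _2 or _b are one class to them, and where a whole thing is asked for, a point or a joint stands for the part that bears it (a point fixed in the world has none). Each returns a list of dicts, best first, with "score" (0 to 1); they miss things now and then, are a little off and sometimes report something else, mostly with a low value. They report only what shows in the picture. A call takes as long as a camera call.
- eyes.search_frame(target, camera): "centre" ([x, y, z] in m, in the coordinates of the camera as it stood for that picture, good to about 4 mm: the middle of the surface that is visible of it).
- eyes.regions_of(target, camera): "region" (420x560 bool, what is visible of it).
- eyes.spot_point(target, camera): "centre" ([x, y, z] in m, in the coordinates of the camera as it stood for that picture, good to about 4 mm: a listed point, or the origin of a listed thing).
The state is a dict: "t": time; "joint_positions": joint angles; "qd": joint speeds; "tau": joint torques, N m; "tcp_pos": TCP position; "eef_rot": TCP orientation; "ft_force": force on the tool from outside, world axes, zero at the start; "moment": the same for the moment, N m; "width": finger opening in m.
Only numpy, scipy, OpenCV 4.12 (cv2) and the standard library are available. Lean on these libraries where they do the work, as an engineer would, in place of code of your own. Each camera call takes 0.05 s, during which the arm holds its last target. There are 200 camera calls.

## Task

Shut up the wooden chest by pushing with the fingertips only: first push both drawers fully home, then press the raised lid down until it lies shut, because its front lip comes down in front of the drawers. Do not slam the lid, raise it further or pull a drawer out further, and leave the other things on the table where they are.

Things in the scene. Friction and masses are not known exactly. Their poses are not given: they have to be found in the camera images.
- chest: (all lengths in this list in mm unless marked m) low dark wooden modeller's chest fixed to the table, 170 deep (its x), 300 wide (its y), 80 high without the lid, 88 with the lid shut. Origin: centre of its underside. Its x points from the drawer fronts to the lid hinge at the back (away from the robot), y to the robot's left. Two drawers side by side in the front face, whose plane is x = -85
- left_drawer (a joint): how far the left (+y) drawer stands out of the chest towards the chest's -x, in m: 0 is fully home, with its front flush with the chest; end of travel 0.11. Runs stiffly (about 2 N) and stays where it is left; does not spring
- right_drawer (a joint): the same for the right (-y) drawer
- left_drawer_knob (a point): centre of the flat outer end of the left drawer's brass knob: 22 across, standing 20 out from the middle of the drawer front; 36 above the table, at y = +73 in the chest frame, x = -105 with the drawer home. Drawer front 136 wide, from 7 to 59 above the table
- right_drawer_knob (a point): the same for the right drawer, at y = -73 in the chest frame
- lid (a joint): opening angle of the chest's lid in rad: 0 shut (flat), 1.5 upright end stop. A stiff hinge: the lid stays at any angle and needs about 2 to 4 N across its front edge to move down
- lid_hinge (a point): middle of the hinge line of the lid, 80 above the table, at x = +85 in the chest frame; the hinge runs along the chest's y. The lid is a board 300 wide, 8 thick, 180 from hinge line to front edge; its underside passes through the hinge line. The front lip under its front edge, 6 thick and 14 deep, overhangs the drawer fronts when shut
- lid_front (a point): middle of the front edge of the lid's outer (upper) face; 88 above the table when shut
- paint_pot: bystander, loose: small grey pot with white cap, 32 across, 35 high, in front of the chest between the lines of the two knobs. Origin: centre of underside
- glue_bottle: bystander, loose: yellow glue bottle, 38 across, 120 high, standing left of the chest. Origin: centre of underside
- craft_knife: bystander, loose: craft knife lying right of the chest, 140 long, 12 wide, 10 high. Origin: near its middle, on the table
- scissors: bystander, loose: scissors with black rings, 120 long, 8 high, on the green mat at the right
- paper_ring: bystander, loose: upright paper ring, 56 across, 55 high, on the green mat
- model_tower: bystander, loose: model tower with spire, 68 square, 200 high, at the back right. Origin: centre of underside
- tub: bystander, loose: open white tub, 100 by 130, 65 high, at the left. Origin: centre of underside

How it is judged:
On the way, in this order (a step that is already met when the one before it is completed fails the run):
1. both drawers are fully home while the lid is still up (value of joint each of left_drawer, right_drawer below 0.004 m and value of joint lid above 0.4 rad), for 0.2 s.
2. the lid is shut with the drawers home (value of joint each of left_drawer, right_drawer below 0.004 m and value of joint lid below 0.03 rad), for 0.2 s.
At the end, for the whole second after the job is handed in: Both drawers are home within 4 mm, the lid is shut within 0.03 rad (about 5 mm at its front edge) and still (all of step 2 and velocity of joint lid between -0.05 and 0.05 rad/s); the robot touches nothing.
It fails at once if the lid is slammed (moves down faster than 2.5 rad/s, 0.45 m/s at its edge) (velocity of joint lid below -2.5 rad/s).
It fails at once if the lid is raised beyond 1.25 rad (value of joint lid above 1.25 rad).
It fails at once if a drawer is pulled out further, beyond 95 mm (value of joint any of left_drawer, right_drawer above 0.095 m).
It fails at once if a loose bystander is moved more than 20 mm, lifted or knocked over (distance of any of paint_pot, glue_bottle, craft_knife, scissors, paper_ring, model_tower, tub from where it was at the start of the episode above 0.02 m or angle between any of paint_pot, glue_bottle, craft_knife, scissors, paper_ring, model_tower, tub's own z axis and vertical above 0.5 rad).
It also fails if it takes over 58 s, if anything falls off the work surface, if the arm or the gripper's body presses on something with over 40 N, if the wrist force passes 120 N, or if a joint passes its speed limit or range.

## Working session

There is one attempt and no reset: what is moved stays moved. The work goes in short steps, Python scripts to look and compute and a shell command to move; the robot and the scene stay as the last step left them, time stands still between calls to the robot, and variables do not carry over. Pictures are saved under pics/ and viewed, about 8 in all and at most 12, crops included, and the job is handed in when it is done.

```bash
mkdir -p pics; cat > h.py <<'E'
import numpy as np, cv2
from rig import monitor, eyes, order
def look(c,name=None):
    T=np.array(eyes.camera_info(c)["T"]); im=eyes.camera(c)
    if name: cv2.imwrite(f"pics/{name}.png",im[:,:,::-1])
    return T
def spot(t,c,T,f="spot_point"):
    r=getattr(eyes,f)(t,c)
    return [(round(d["score"],2),np.round(T[:3,:3]@np.array(d["centre"])+T[:3,3],3).tolist()) for d in r[:2]]
E
python3 - <<'E'
from h import *
s=monitor.get_state(); print(s["t"],s["tcp_pos"],np.round(s["eef_rot"],3),s["width"],s["ft_force"])
for c in ["scene","top"]:
    T=look(c,c+"1"); print(c,np.round(T,3).tolist())
    for t in ["chest","left_drawer_knob","right_drawer_knob","lid_hinge","lid_front","paint_pot","glue_bottle","craft_knife","model_tower","tub"]: print(t,spot(t,c,T))
print(monitor.get_state()["t"])
E
```

```text
0.0 [0.15684842 0.65581781 0.23742238] [[ 0.233 -0.001 -0.973]
 [ 0.973 -0.002  0.233]
 [-0.002 -1.     0.   ]] 0.08863807181108149 [-0.12452179  0.18081845 -0.58783905]
scene [[-0.475, 0.789, -0.389, 1.005], [0.88, 0.421, -0.221, 0.227], [-0.01, -0.447, -0.894, 1.151], [0.0, 0.0, 0.0, 1.0]]
chest [(0.57, [0.645, -0.095, 0.0])]
left_drawer_knob [(0.53, [0.501, -0.047, 0.034])]
right_drawer_knob [(0.88, [0.505, -0.201, 0.038])]
lid_hinge [(0.84, [0.737, -0.083, 0.085])]
lid_front [(0.79, [0.646, -0.102, 0.239])]
paint_pot [(0.55, [0.407, -0.137, 0.002])]
glue_bottle [(0.55, [0.552, 0.089, 0.0])]
craft_knife [(0.54, [0.59, -0.322, -0.0])]
model_tower [(0.65, [0.697, -0.399, 0.004])]
tub [(0.6, [0.496, 0.443, 0.004])]
top [[0.011, -0.995, 0.096, 0.43], [-1.0, -0.011, 0.0, -0.026], [0.001, -0.096, -0.995, 1.371], [0.0, 0.0, 0.0, 1.0]]
chest [(0.85, [0.648, -0.099, -0.0])]
left_drawer_knob [(0.57, [0.494, -0.05, 0.036]), (0.34, [0.492, 0.445, -0.0])]
right_drawer_knob [(0.77, [0.504, -0.199, 0.04])]
lid_hinge []
lid_front [(0.63, [0.641, -0.094, 0.232])]
paint_pot [(0.48, [0.402, -0.134, -0.002])]
glue_bottle [(0.61, [0.548, 0.102, -0.007])]
craft_knife [(0.57, [0.591, -0.319, -0.0])]
model_tower [(0.86, [0.691, -0.4, -0.008]), (0.58, [0.493, 0.442, 0.002])]
tub [(0.59, [0.493, 0.446, 0.002]), (0.39, [0.535, -0.534, 0.003])]
1.1
```

View pics/scene1.png

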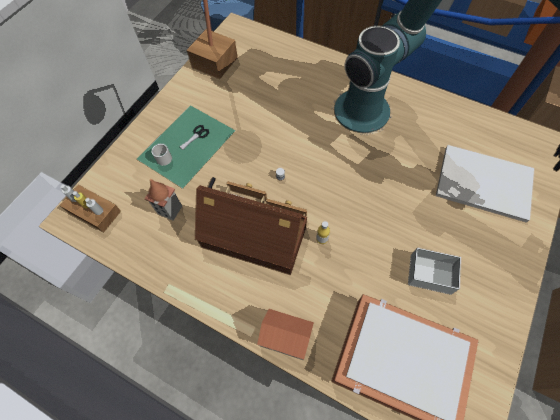

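View pics/top1.png

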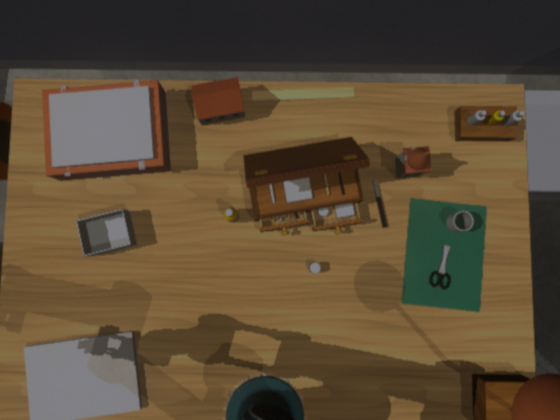

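The chest is yawed about +0.14 rad. The drawers stand out about 37 mm (left) and 51 mm (right), and the lid is at about 1.0 rad. In the scene picture the chest is at (250,225), the pot at (280,173) and the glue bottle at (324,233). In the top picture the knobs are at (285,232) and (338,230). These agree with the network positions. I'll set off now, turning the jaw axis to the chest's y and closing the fingers.

```bash
cat >> h.py <<'E'
YAW=0.14
def to(target,yaw=None):
    "shift in tool mm and turn, from now to a world target with tool x along chest y"
    s=monitor.get_state(); R=np.array(s["eef_rot"]); p=np.array(s["tcp_pos"])
    a=np.arctan2(R[1,0],R[0,0]); turn=-((np.pi/2+YAW if yaw is None else yaw)-a)
    print("t",round(s["t"],2),"tcp",np.round(p,3),"shift",np.round(1000*R.T@(np.array(target)-p)),"turn",round(turn,3),"F",np.round(s["ft_force"],1))
E
python3 -m pendant '[[0,-37,0,-25,-0.12],[0,-75,0,-50,-0.25],[0,-112,0,-75,-0.37],[0,-150,0,-100,-0.37],[0,-187,0,-125,-0.37]]' 10
python3 -c "
from h import *
to([.43,-.06,.22])"
```

```text
t: 1.6
tcp_pos: [0.2354, 0.4439, 0.2388]
eef_rot: [[-0.135, 0.0, -0.991], [0.991, 0.0, -0.135], [0.0, -1.0, -0.0]]
ft_force: [0.4, -0.7, 1.1]
width: 0.05
t 1.6 tcp [0.235 0.444 0.239] shift [-526.   19. -125.] turn -0.004 F [ 0.4 -0.7  1.1]
```

```bash

python3 -m pendant '[[0,-45,0,-11,0],[0,-90,0,-22,0],[0,-135,0,-33,0],[0,-180,0,-44,0],[0,-225,0,-55,0]]'
python3 -m pendant '[[0,-45,0,-11,0],[0,-90,0,-22,0],[0,-135,0,-33,0],[0,-180,0,-44,0],[0,-225,0,-55,0]]'
python3 - <<'E'
from h import *
to([.43,-.06,.22])
T=look("wrist","w1")
for t in ["left_drawer_knob","right_drawer_knob","chest","paint_pot"]: print(t,spot(t,"wrist",T))
E
```

```text
t: 2.1
tcp_pos: [0.3206, 0.2268, 0.2392]
eef_rot: [[-0.136, 0.002, -0.991], [0.991, 0.001, -0.136], [0.001, -1.0, -0.002]]
ft_force: [-0.3, 0.1, 1.2]
width: 0.0102
t: 2.6
tcp_pos: [0.4062, 0.0094, 0.2396]
eef_rot: [[-0.136, 0.003, -0.991], [0.991, 0.001, -0.136], [0.001, -1.0, -0.004]]
ft_force: [0.6, 0.4, 0.8]
width: 0.0004
t 2.6 tcp [0.406 0.009 0.24 ] shift [-72.  20. -14.] turn -0.004 F [0.6 0.4 0.8]
left_drawer_knob [(0.95, [0.497, -0.052, 0.035])]
right_drawer_knob [(0.72, [0.502, -0.201, 0.036])]
chest []
paint_pot [(0.92, [0.41, -0.137, 0.002])]
```

View pics/w1.png

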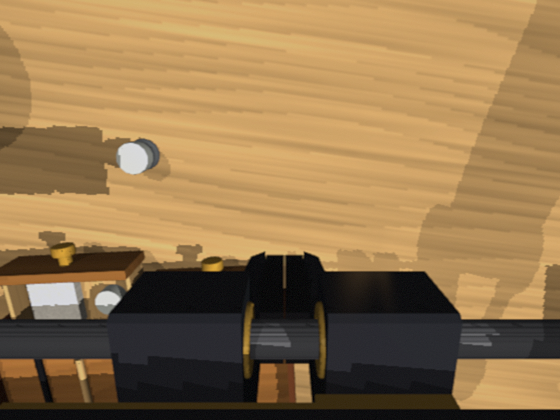

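The wrist view shows the knobs at (213,265) and (63,250) and the pot at (138,157). The knob positions match those from the other cameras. Next I line up in front of the left knob, slightly inward to stay clear of the glue bottle, and go down.

```bash
python3 -c "
from h import *
to([.455,-.062,.024])"
python3 -m pendant '[[0,-40,20,-22,0],[0,-76,60,-38,0],[0,-77,110,-38,0],[0,-77,150,-38,0],[0,-77,190,-38,0]]'
python3 -m pendant '[[0,0,24,0,0],[0,0,24,0,0]]'
python3 - <<'E'
from h import *
to([.455,-.062,.024]); T=look("wrist")
for t in ["left_drawer_knob","right_drawer_knob","paint_pot"]: print(t,spot(t,"wrist",T))
E
```

```text
t 2.85 tcp [0.406 0.012 0.239] shift [-80. 215. -39.] turn -0.005 F [ 0.2 -0.3  0.2]
t: 3.35
tcp_pos: [0.4532, -0.0574, 0.0471]
eef_rot: [[-0.137, 0.001, -0.991], [0.991, 0.002, -0.137], [0.002, -1.0, -0.001]]
ft_force: [0.2, 0.0, -0.2]
width: 0.0005
t: 3.55
tcp_pos: [0.4489, -0.0544, 0.0193]
eef_rot: [[-0.141, -0.008, -0.99], [0.99, 0.004, -0.141], [0.005, -1.0, 0.008]]
ft_force: [-0.7, -0.3, -0.2]
width: 0.0005
t 3.55 tcp [ 0.449 -0.054  0.019] shift [-8. -5. -5.] turn 0.001 F [-0.7 -0.3 -0.2]
left_drawer_knob [(0.66, [0.497, -0.051, 0.035])]
right_drawer_knob []
paint_pot [(0.96, [0.408, -0.134, 0.001])]
```

```bash
python3 -m pendant '[[0,-6,-4,-14,0],[0,-6,-4,-26,0],[0,-6,-4,-38,0],[0,-6,-4,-48,0],[0,-6,-4,-58,0]]'
python3 - <<'E'
from h import *
to([.455,-.062,.024]); T=look("top")
for t in ["left_drawer_knob","right_drawer_knob"]: print(t,spot(t,"top",T))
E
python3 -m pendant '[[0,0,0,-4,0],[0,0,0,-8,0]]'
```

```text
t: 4.25
tcp_pos: [0.5137, -0.0543, 0.0294]
eef_rot: [[-0.139, 0.003, -0.99], [0.99, 0.002, -0.139], [0.001, -1.0, -0.003]]
ft_force: [-3.5, 0.1, 2.1]
width: 0.0007
t 4.25 tcp [ 0.514 -0.054  0.029] shift [ 1.  5. 59.] turn -0.0 F [-3.5  0.1  2.1]
left_drawer_knob [(0.65, [0.647, -0.098, 0.0])]
right_drawer_knob [(0.68, [0.505, -0.198, 0.04])]
t: 4.6
tcp_pos: [0.5203, -0.0531, 0.0286]
eef_rot: [[-0.14, 0.0, -0.99], [0.99, 0.002, -0.14], [0.002, -1.0, -0.001]]
ft_force: [-13.4, -3.4, 10.5]
width: 0.0002
```

```bash
python3 -m pendant '[[0,0,0,-3,0],[0,0,0,-3,0]]'; python3 -m pendant '[[0,0,0,-4,0],[0,0,0,-4,0]]';
```

```text
t: 4.8
tcp_pos: [0.5201, -0.053, 0.0279]
eef_rot: [[-0.14, -0.007, -0.99], [0.99, 0.002, -0.14], [0.002, -1.0, 0.006]]
ft_force: [-8.4, -2.9, 7.1]
width: 0.0007
t: 5.0
tcp_pos: [0.52, -0.0528, 0.0271]
eef_rot: [[-0.141, -0.016, -0.99], [0.99, 0.001, -0.141], [0.003, -1.0, 0.015]]
ft_force: [-11.6, -2.6, 8.3]
width: 0.0009
```

```bash
python3 -m pendant '[[0,0,0,-8,0],[0,0,0,-10,0],[0,0,0,-10,0]]'
python3 -m pendant '[[0,0,0,12,0],[0,0,0,25,0],[0,0,0,40,0],[0,0,0,40,0]]'
python3 - <<'E'
from h import *
to([.455,-.062,.15]); T=look("wrist","w2")
for t in ["left_drawer_knob","right_drawer_knob","paint_pot"]: print(t,spot(t,"wrist",T))
T=look("scene","s2")
for t in ["left_drawer_knob","right_drawer_knob","paint_pot","glue_bottle","lid_front","chest"]: print(t,spot(t,"scene",T))
a=cv2.imread("pics/w2.png");b=cv2.resize(cv2.imread("pics/s2.png")[150:280,160:360],None,fx=2.8,fy=2.8,interpolation=cv2.INTER_CUBIC)
cv2.imwrite("pics/c2.png",np.hstack([cv2.resize(a,(400,300)),cv2.resize(b,(400,300))]))
E
```

```text
t: 5.3
tcp_pos: [0.52, -0.0523, 0.0257]
eef_rot: [[-0.144, -0.037, -0.989], [0.99, 0.0, -0.144], [0.005, -0.999, 0.037]]
ft_force: [-26.3, -7.4, 24.2]
width: 0.0006
t: 5.7
tcp_pos: [0.4784, -0.0581, 0.0268]
eef_rot: [[-0.143, -0.038, -0.989], [0.99, 0.0, -0.143], [0.006, -0.999, 0.038]]
ft_force: [0.1, 0.9, -1.0]
width: 0.0005
t 5.7 tcp [ 0.478 -0.058  0.027] shift [   0. -122.   28.] turn 0.003 F [ 0.1  0.9 -1. ]
left_drawer_knob [(0.66, [0.527, -0.045, 0.037]), (0.54, [0.546, 0.099, 0.004])]
right_drawer_knob []
paint_pot [(0.69, [0.408, -0.134, 0.002])]
left_drawer_knob []
right_drawer_knob [(0.97, [0.502, -0.199, 0.034])]
paint_pot []
glue_bottle [(0.67, [0.55, 0.095, 0.001])]
lid_front [(0.74, [0.4, -0.493, 0.004]), (0.57, [0.648, -0.098, 0.24])]
chest [(0.86, [0.647, -0.096, 0.003])]
```

View pics/c2.png

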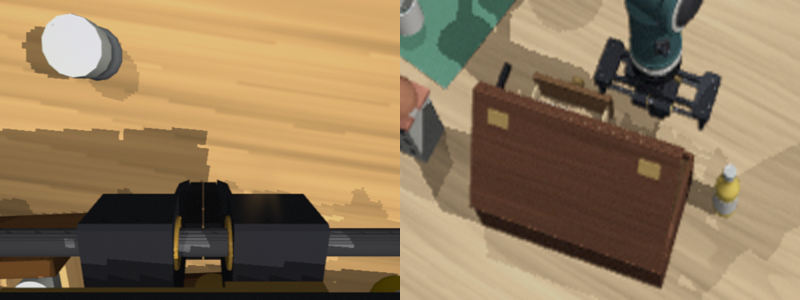

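The left drawer did not move any further at 26 N. The scene crop shows only the right drawer (575,90) still out. I'll move on to the right knob and look at the left drawer again afterwards.

```bash
python3 -c "
from h import *
to([.463,-.206,.03])"
python3 -m pendant '[[0,-5,-30,10,0],[0,-30,-60,15,0],[0,-70,-60,15,0],[0,-110,-60,15,0],[0,-145,-60,5,0]]'
python3 - <<'E'
from h import *
to([.463,-.206,.03]); T=look("wrist","w3")
for t in ["left_drawer_knob","right_drawer_knob","paint_pot"]: print(t,spot(t,"wrist",T))
E
```

```text
t 6.25 tcp [ 0.481 -0.058  0.027] shift [-144.   -2.   39.] turn 0.004 F [-0.1  0.2 -0. ]
t: 6.75
tcp_pos: [0.4985, -0.2039, 0.087]
eef_rot: [[-0.143, -0.037, -0.989], [0.99, -0.0, -0.144], [0.005, -0.999, 0.036]]
ft_force: [0.1, 0.2, 0.2]
width: 0.0001
t 6.75 tcp [ 0.498 -0.204  0.087] shift [ 3. 58. 33.] turn 0.004 F [0.1 0.2 0.2]
left_drawer_knob [(0.58, [0.532, -0.049, 0.032])]
right_drawer_knob [(0.75, [0.504, -0.201, 0.038])]
paint_pot [(0.92, [0.409, -0.139, 0.001])]
```

View pics/w3.png

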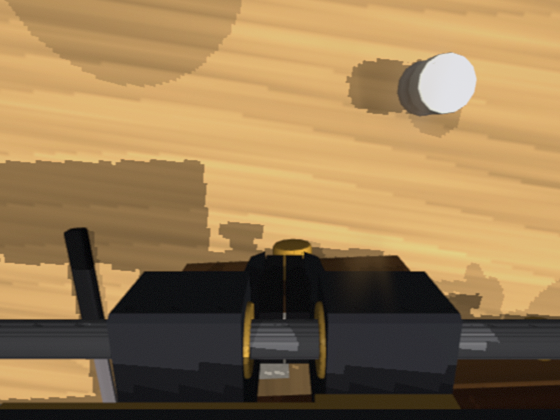

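The knob is at (292,245), in line with the fingers. The left knob now reads (0.532,-0.049), which is home. I'll back off, go down and push the right one.

```bash
python3 -m pendant '[[0,1,0,22,0],[0,3,0,40,0],[0,3,25,40,0],[0,3,52,38,0],[0,3,56,36,0]]'
python3 -m pendant '[[0,0,0,-8,0],[0,0,0,-16,0],[0,0,0,-26,0],[0,0,0,-36,0],[0,0,0,-46,0]]'
python3 -c "
from h import *
to([.54,-.193,.03])"
```

```text
t: 7.45
tcp_pos: [0.4569, -0.2018, 0.0286]
eef_rot: [[-0.143, -0.044, -0.989], [0.99, 0.004, -0.143], [0.01, -0.999, 0.043]]
ft_force: [-0.1, -0.2, -0.1]
width: 0.0006
t: 7.95
tcp_pos: [0.5036, -0.1951, 0.0274]
eef_rot: [[-0.143, -0.044, -0.989], [0.99, 0.004, -0.144], [0.01, -0.999, 0.043]]
ft_force: [-2.4, 0.9, 2.9]
width: 0.0004
t 7.95 tcp [ 0.504 -0.195  0.027] shift [ -3.  -4. -36.] turn 0.004 F [-2.4  0.9  2.9]
```

```bash
python3 -m pendant '[[0,0,-1,-9,0],[0,0,-1,-18,0],[0,0,-2,-27,0],[0,0,-2,-33,0],[0,0,-2,-36,0]]'
python3 -m pendant '[[0,0,0,-3,0],[0,0,0,-5,0],[0,0,0,-5,0]]'
```

```text
t: 8.45
tcp_pos: [0.54, -0.19, 0.0277]
eef_rot: [[-0.144, -0.044, -0.989], [0.99, 0.004, -0.144], [0.01, -0.999, 0.043]]
ft_force: [-2.1, 0.9, -0.4]
width: 0.0002
t: 8.75
tcp_pos: [0.5453, -0.1894, 0.0276]
eef_rot: [[-0.144, -0.043, -0.989], [0.99, 0.003, -0.144], [0.01, -0.999, 0.042]]
ft_force: [-1.9, 0.4, -0.9]
width: 0.0005
```

```bash
python3 -m pendant '[[0,0,0,-3,0],[0,0,0,-5,0],[0,0,0,-5,0]]'
python3 -m pendant '[[0,0,0,-3,0],[0,0,0,-5,0],[0,0,0,-5,0]]'
```

```text
t: 9.05
tcp_pos: [0.5458, -0.1892, 0.0273]
eef_rot: [[-0.145, -0.053, -0.988], [0.989, 0.003, -0.145], [0.011, -0.999, 0.051]]
ft_force: [-14.1, -2.5, 9.6]
width: 0.0004
t: 9.35
tcp_pos: [0.5458, -0.1892, 0.0273]
eef_rot: [[-0.145, -0.063, -0.987], [0.989, 0.003, -0.146], [0.012, -0.998, 0.062]]
ft_force: [-17.5, -2.2, 13.1]
width: 0.0006
```

Both pushes ended against a stop, but the stop points imply a yaw of 0.187 if both drawers are home, against my 0.14. I'll check this by looking along the front.

```bash
python3 -m pendant '[[0,0,0,20,0],[0,0,0,50,0],[0,20,-40,80,0],[0,50,-80,110,0],[0,70,-120,140,0]]'
python3 - <<'E'
from h import *
to([.42,-.12,.2]); T=look("wrist","w4")
i=eyes.camera_info("wrist"); print(np.round(i["K"],1).tolist(),np.round(T,3).tolist())
for t in ["left_drawer_knob","right_drawer_knob","chest"]: print(t,spot(t,"wrist",T))
T=look("top","t4")
for t in ["left_drawer_knob","right_drawer_knob","chest"]: print(t,spot(t,"top",T))
a=cv2.imread("pics/t4.png")[120:250,220:390]
cv2.imwrite("pics/t4c.png",cv2.resize(a,None,fx=4.5,fy=4.5,interpolation=cv2.INTER_CUBIC))
E
```

```text
t: 9.85
tcp_pos: [0.4131, -0.1455, 0.1454]
eef_rot: [[-0.145, -0.062, -0.988], [0.989, 0.003, -0.145], [0.012, -0.998, 0.06]]
ft_force: [0.6, 0.1, 0.9]
width: 0.0008
t 9.85 tcp [ 0.413 -0.145  0.145] shift [ 25. -55.  -7.] turn 0.005 F [0.6 0.1 0.9]
[[377.7, 0.0, 284.0], [0.0, 377.7, 209.5], [0.0, 0.0, 1.0]] [[-0.145, 0.968, 0.207, 0.354], [0.989, 0.139, 0.041, -0.156], [0.011, 0.211, -0.977, 0.295], [0.0, 0.0, 0.0, 1.0]]
left_drawer_knob []
right_drawer_knob []
chest []
left_drawer_knob [(0.62, [0.523, -0.042, 0.037])]
right_drawer_knob [(0.55, [0.556, -0.187, 0.038]), (0.41, [0.536, -0.538, 0.001])]
chest [(0.76, [0.648, -0.099, 0.002])]
```

View pics/w4.png

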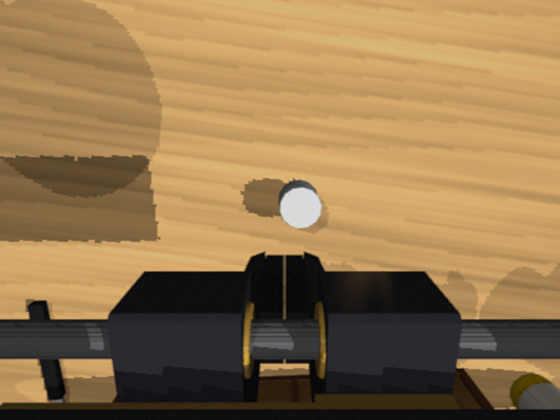

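View pics/t4c.png

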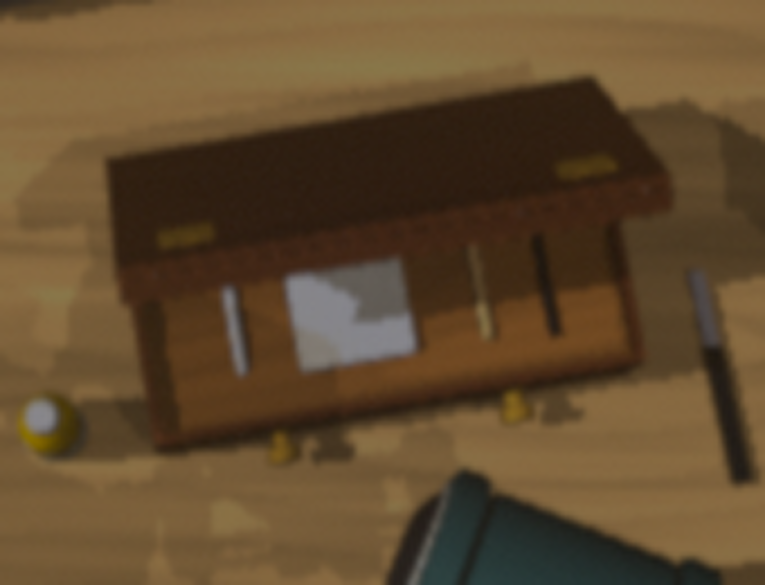

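The chest front edge runs from (160,450) to (640,362), so the true yaw is about 0.18. Both knobs stand out equally, so both drawers are home. Next I go over the lid's front edge.

```bash
sed -i 's/YAW=0.14/YAW=0.18/' h.py; python3 -c "
from h import *
to([.413,-.13,.29]);to([.653,-.097,.275])"
python3 -m pendant '[[0,5,-40,0,-0.02],[0,10,-80,5,-0.04],[0,15,-120,5,-0.04],[0,15,-150,5,-0.04]]'
python3 - <<'E'
from h import *
to([.653,-.097,.275]); T=look("scene")
print(spot("lid_front","scene",T),spot("lid_hinge","scene",T))
E
```

```text
t 10.25 tcp [ 0.414 -0.146  0.143] shift [  18. -147.    8.] turn -0.034 F [-0.8  0.2  0. ]
t 10.25 tcp [ 0.414 -0.146  0.143] shift [  15. -147. -235.] turn -0.034 F [-0.8  0.2  0. ]
t: 10.65
tcp_pos: [0.4171, -0.1324, 0.294]
eef_rot: [[-0.185, -0.066, -0.981], [0.983, 0.005, -0.185], [0.017, -0.998, 0.064]]
ft_force: [0.3, 0.2, 0.5]
width: 0.0005
t 10.65 tcp [ 0.417 -0.132  0.294] shift [  -9.    4. -239.] turn 0.006 F [0.3 0.2 0.5]
[(0.6, [0.646, -0.103, 0.24]), (0.32, [0.697, -0.402, 0.0])] [(0.77, [0.737, -0.082, 0.083])]
```

```bash
python3 -m pendant '[[0,-2,-3,-45,0],[0,-4,-3,-90,0],[0,-6,-3,-135,0],[0,-8,-3,-180,0],[0,-9,-3,-225,0]]'
python3 -m pendant '[[0,0,0,-10,0],[0,0,0,-14,0]]'
python3 - <<'E'
from h import *
to([.653,-.099,.237]); T=look("scene","s5")
print(spot("lid_front","scene",T))
a=cv2.imread("pics/s5.png")[130:290,160:360]
cv2.imwrite("pics/s5c.png",cv2.resize(a,None,fx=3.5,fy=3.5,interpolation=cv2.INTER_CUBIC))
E
```

```text
t: 11.3
tcp_pos: [0.6414, -0.1, 0.2787]
eef_rot: [[-0.184, -0.068, -0.981], [0.983, 0.004, -0.185], [0.017, -0.998, 0.066]]
ft_force: [-0.6, -0.6, 1.4]
width: 0.0004
t: 11.5
tcp_pos: [0.6547, -0.097, 0.2724]
eef_rot: [[-0.185, -0.076, -0.98], [0.983, 0.005, -0.186], [0.019, -0.997, 0.074]]
ft_force: [0.1, -0.1, 0.2]
width: 0.0006
t 11.5 tcp [ 0.655 -0.097  0.272] shift [-2. 35. -1.] turn 0.006 F [ 0.1 -0.1  0.2]
[(0.68, [0.646, -0.103, 0.236])]
```

View pics/s5c.png

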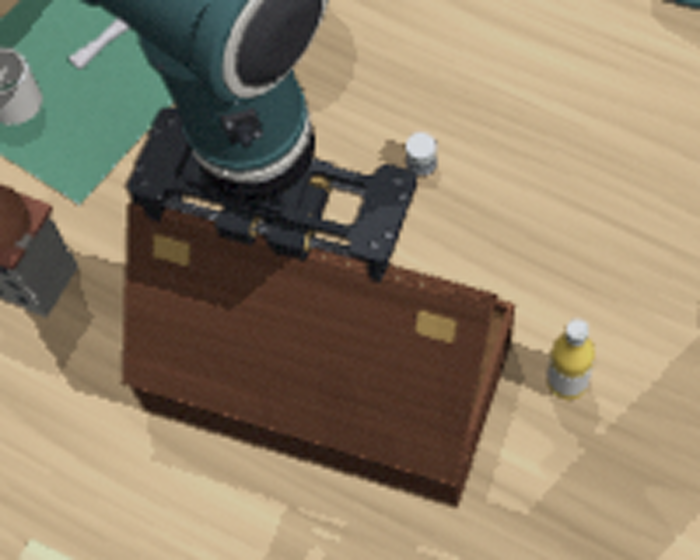

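The fingers are over the lid's front edge, at about (290,240) in the crop. I'll lower to contact.

```bash
python3 -m pendant '[[0,0,12,-2,0],[0,0,22,-3,0],[0,0,28,-3,0],[0,0,32,-3,0]]'; python3 -m pendant '[[0,0,4,1,0],[0,0,7,4,0],[0,0,11,8,0]]'
python3 -c "
from h import *
to([.653,-.097,.237])"
```

```text
t: 12.0
tcp_pos: [0.6535, -0.0969, 0.242]
eef_rot: [[-0.184, -0.074, -0.98], [0.983, 0.005, -0.185], [0.019, -0.997, 0.072]]
ft_force: [-0.3, 0.0, 0.7]
width: 0.0005
t: 12.3
tcp_pos: [0.6452, -0.0984, 0.233]
eef_rot: [[-0.184, -0.072, -0.98], [0.983, 0.005, -0.185], [0.018, -0.997, 0.07]]
ft_force: [-1.1, -0.6, 6.3]
width: 0.0003
t 12.3 tcp [ 0.645 -0.098  0.233] shift [-0. -5. -8.] turn 0.005 F [-1.1 -0.6  6.3]
```

```bash
python3 -m pendant '[[0,0,5,5,0],[0,0,10,10,0],[0,0,15,15,0],[0,0,20,19,0],[0,0,25,23,0]]'
python3 -c "
from h import *
to([.653,-.097,.237]); T=look('scene');print(spot('lid_front','scene',T))"
```

```text
t: 12.8
tcp_pos: [0.6191, -0.1033, 0.2123]
eef_rot: [[-0.184, -0.074, -0.98], [0.983, 0.003, -0.185], [0.017, -0.997, 0.072]]
ft_force: [-9.1, -1.3, 12.1]
width: 0.0003
t 12.8 tcp [ 0.619 -0.103  0.212] shift [  0. -27. -33.] turn 0.005 F [-9.1 -1.3 12.1]
[(0.6, [0.613, -0.106, 0.216])]
```

```bash
python3 -m pendant '[[0,0,7,6,0],[0,0,14,12,0],[0,0,21,18,0],[0,0,28,23,0],[0,0,34,27,0]]'
python3 -m pendant '[[0,0,7,4,0],[0,0,14,8,0],[0,0,21,12,0],[0,0,28,15,0],[0,0,35,18,0]]'
python3 -c "
from h import *
to([.653,-.097,.237]); T=look('scene');print(spot('lid_front','scene',T))"
```

```text
t: 13.4
tcp_pos: [0.5893, -0.1081, 0.1779]
eef_rot: [[-0.183, -0.075, -0.98], [0.983, 0.004, -0.184], [0.017, -0.997, 0.073]]
ft_force: [1.1, 0.0, 1.2]
width: 0.0003
t: 13.9
tcp_pos: [0.5688, -0.1112, 0.1437]
eef_rot: [[-0.183, -0.075, -0.98], [0.983, 0.004, -0.184], [0.018, -0.997, 0.073]]
ft_force: [1.9, -0.8, 1.6]
width: 0.0003
t 13.9 tcp [ 0.569 -0.111  0.144] shift [  0. -99. -78.] turn 0.005 F [ 1.9 -0.8  1.6]
[(0.59, [0.565, -0.118, 0.143]), (0.28, [0.732, -0.081, 0.084])]
```

```bash
python3 -m pendant '[[0,0,7,0,0],[0,0,14,0,0],[0,0,21,0,0],[0,0,28,0,0],[0,0,35,0,0]]'
python3 -m pendant '[[0,0,6,0,0],[0,0,11,0,0],[0,0,16,0,0],[0,0,20,0,0],[0,0,23,0,0]]'
```

```text
t: 14.5
tcp_pos: [0.5646, -0.1109, 0.1071]
eef_rot: [[-0.183, -0.078, -0.98], [0.983, 0.005, -0.184], [0.019, -0.997, 0.076]]
ft_force: [-0.8, 0.0, 2.6]
width: 0.0003
t: 15.0
tcp_pos: [0.5635, -0.1109, 0.0884]
eef_rot: [[-0.183, -0.078, -0.98], [0.983, 0.004, -0.184], [0.019, -0.997, 0.076]]
ft_force: [-13.9, 2.5, 39.3]
width: 0.0007
```

The lid is against its stop: TCP z is 88.4 mm and the force has risen to 39 N. I'll lift off and check.

```bash
python3 -m pendant '[[0,0,-8,0,0],[0,0,-30,0,0],[0,0,-70,10,0],[0,0,-110,30,0],[0,0,-150,60,0]]'
python3 -m pendant '[[0,0,0,45,0],[0,0,0,90,0],[0,0,0,135,0],[0,0,0,135,0]]'
python3 - <<'E'
from h import *
to([.653,-.097,.237])
for c in ["scene","top"]:
    T=look(c,c+"6")
    for t in ["lid_front","left_drawer_knob","right_drawer_knob","paint_pot","glue_bottle","craft_knife","model_tower"]: print(c,t,spot(t,c,T))
a=cv2.imread("pics/scene6.png")[130:290,160:360]; b=cv2.imread("pics/top6.png")[120:280,200:400]
cv2.imwrite("pics/c6.png",np.hstack([cv2.resize(q,(400,320),interpolation=cv2.INTER_CUBIC) for q in (a,b)]))
E
```

```text
t: 15.5
tcp_pos: [0.5167, -0.1223, 0.2434]
eef_rot: [[-0.184, -0.078, -0.98], [0.983, 0.005, -0.185], [0.019, -0.997, 0.075]]
ft_force: [0.3, -0.7, -0.2]
width: 0.0005
t: 15.9
tcp_pos: [0.3807, -0.1473, 0.2535]
eef_rot: [[-0.182, -0.078, -0.98], [0.983, 0.005, -0.183], [0.019, -0.997, 0.076]]
ft_force: [0.7, -0.1, -0.1]
width: 0.0003
t 15.9 tcp [ 0.381 -0.147  0.254] shift [  -0.   -5. -277.] turn 0.003 F [ 0.7 -0.1 -0.1]
scene lid_front [(0.61, [0.557, -0.12, 0.088])]
scene left_drawer_knob []
scene right_drawer_knob []
scene paint_pot [(0.47, [0.41, -0.14, 0.001])]
scene glue_bottle [(0.48, [0.552, 0.097, -0.0])]
scene craft_knife [(0.44, [0.592, -0.322, 0.0])]
scene model_tower [(0.58, [0.696, -0.402, 0.002])]
top lid_front [(0.6, [0.551, -0.112, 0.087])]
top left_drawer_knob [(0.56, [0.526, -0.044, 0.037]), (0.27, [0.548, 0.102, -0.004])]
top right_drawer_knob [(0.62, [0.558, -0.187, 0.04])]
top paint_pot []
top glue_bottle [(0.52, [0.547, 0.102, -0.002])]
top craft_knife [(0.48, [0.59, -0.318, -0.002])]
top model_tower [(0.9, [0.691, -0.398, -0.006]), (0.31, [0.649, -0.102, 0.001])]
```

View pics/c6.png

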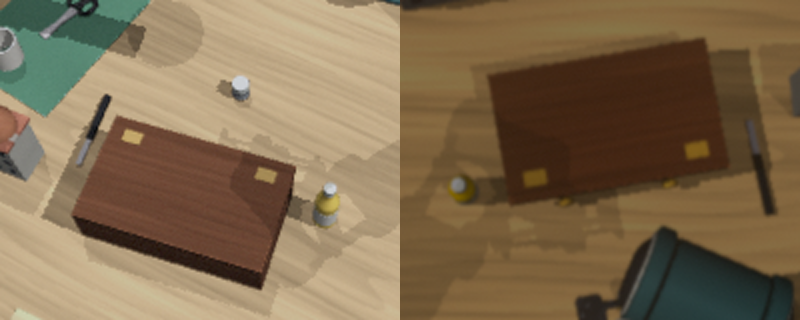

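The lid lies flat with its front edge at z ≈ 0.088. The knobs show equally under it at (565,202) and (670,184), and the bystanders haven't moved.

```bash
python3 -c "
from rig import order; print(order.sign_off())"
```

```text
the job is handed in; nothing more can be done
None
```

The chest is shut and the job is handed in, at about 16 s of robot time. I pushed the left drawer home, then the right, and pressed the lid down along its arc with the closed fingertips.

- **Drawers:** each was pushed until it stopped moving, at about 26 N (left) and 17 N (right). In the last top picture both knobs stand out equally.
- **Lid:** it stopped with the fingertip at 88.4 mm. After I lifted off, the cameras put its front edge at 87–88 mm, against 88 mm for shut. It was lowered at well under the slam speed.
- **Bystanders:** the paint pot, glue bottle, craft knife and model tower read within about 5 mm of where they started. I did not re-measure the scissors, paper ring and tub, but the arm did not come near them after setting off.
- **Robot:** it is clear of everything, with no force on the tool.

**Checks that disagreed or failed:**
- My first chest yaw of 0.14 rad was wrong. The drawer stops and the front edge in the picture gave about 0.18 rad, which I used for the lid.
- In the last scene picture neither knob was found, because the lid hides them.
- In the last top picture the paint pot was not found.
- Pressing on the drawers left the tool tilted by about 4°, with no effect on the result.

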